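Pump up the vacuum bed for a plaster moulding

ROBOT

A 7-joint arm with a two-finger parallel gripper is mounted at the origin on the work surface. World frame = base frame: x ahead of the robot, y to its left, z up, the work surface at z = 0. Lengths are in m, angles in rad, forces in N, time in s.
With the tool pointing down it reaches from about 0.425 to 1.025 m from the base axis. Payload 9.4 kg.
Tool frame: the origin (TCP) lies midway between the tips of the shut fingers; the grasp point (between the pads) lies 19 mm behind it (bot.hold_point_z is the z of the grasp point in the tool frame, in m); z points along the fingers, y is the line along which they close (so a half turn about z gives the same grasp; the last joint's range is limited). The gripper opens to 93 mm and grips with 3 to 60 N. Pads are 15 mm wide; open, the fingers measure 128 mm over their backs; the gripper's body (75 mm by 188 mm) begins 65 mm behind the grasp point.
Start: joints at [-1.356, 0.599, -0.003, 1.599, 0.002, 0.943, -0.08], TCP at [0.209, 0.694, 0.198] pointing down, gripper open.
Joint ranges: [-2.57, 2.57], [-0.35, 1.97], [-1.29, 1.29], [0.11, 2.56], [-1.05, 4.19], [0.11, 1.86], [-2.63, 2.63]. Speed limits (rad/s): [2.22, 2.22, 3.01, 3.01, 3.14, 3.14, 3.14].

INTERFACE

Orientations are given as a 3x3 rotation matrix whose columns are the frame's x, y, z axes.
In Python, from bench import bot gives the robot as it stands.
- The arm moves only by the tool drive_tool, never from a script. Its argument "moves" is a list of rows, each a list of 3 entries, a list of its own where there are three numbers: the shift along the tool's x, y, z in mm, then the turn about the tool's z in rad, then the finger opening in mm, from 0 to 93. In form: [[[tx, ty, tz], yaw, jaw], ...]. A call has 1 to 12 rows; each row shifts and turns the commanded pose from where the row before left it, along the tool's axes as they then stand; what a row does not reach is not made up. A row lasts 1/10 s, in which the tool goes at most 50 mm and 8.59 degrees, less where a joint would pass 70% of its speed; a pose out of reach is approached as far as the arm can. A call with a gripper value outside its range is refused whole. The fingers move at their own pace and stop on an object; the grip force is fixed at half the most. Time passes only in rows, so rows that do not move let the fingers close. It gives the time, the measured TCP pose, the force, the opening and the grip force at its end, in the units of the state.
- bot.sense(): the state, without advancing time (a new reading comes with each control period).
- bot.grab_frame(name): name is "scene" or "side" or "wrist"; returns a dict with "image" (384x512x3 uint8, red, green, blue), "fx", "fy", "cx", "cy" (pixels), "view" (4x4, takes a point from world to camera coordinates). Camera axes: x right, y down, z forward; pixel columns grow to the right and rows downward; lengths in m; the calibration is good to about 2 mm. A picture is of the moment at which its call begins. There is no depth.
- bot.job_done(): hands the job in; it is judged then, once.
The state is a dict: "t": time; "qpos": joint angles; "dq": joint speeds; "joint_efforts": joint torques, N m; "ee_pos": TCP position; "eef_rot": TCP orientation; "contact_force": force on the tool from outside, world axes, zero at the start; "moment": the same for the moment, N m; "width": opening from 0.0 (shut) to 1.0 (fully open); "grip_force": force on a finger pad.
Only numpy, scipy, OpenCV 4.12 (cv2) and the standard library are available. Lean on these libraries where they do the work, as an engineer would, in place of code of your own. Each camera call takes 0.05 s, during which the arm holds its last target. There are 200 camera calls.

TASK

Push the release lever of the vacuum bed fully over to the other side, away from you, to close it. Then press the pump's plunger down with the fingertips and let it rise, full stroke after full stroke, until the little indicator pin stands fully out of its boss, and finish with the plunger risen and the lever still closed. Only press and push: do not touch the pin, and leave the moulding on the bed and the other loose things where they are.

Things in the scene. Friction and masses are not known exactly. Their poses are not given: they have to be found in the camera images.
- pump: vacuum bed bolted to the table: base plate 170 x 400 x 15 mm carrying lever pedestal, grey pump block and black holding bed in a row. Origin on the plunger's axis at table height; x to its back (away from the robot), y along the row towards the lever. Block (75 x 130 mm, centre y -25 mm) 90 mm high, barrel (radius 26 mm) on it to 115 mm. Holding bed 45 mm high, centre y -190 mm.
- plunger (a joint): travel of the pump plunger in m: 0 fully up, 0.025 fully pressed. Slides straight down; a spring lifts it again (3 N at the top, 8 N at the bottom, and about 3 N more while pumping; a hard stop below). Each full stroke (at least 22 mm down, then back to the top) raises the pin by about 3 to 4 mm, but only while the lever is closed; strokes under 8 mm may do nothing.
- plunger_top (a point): centre of the flat top of the plunger's black mushroom knob (48 mm across, 18 mm thick, flat top 32 mm across), 163 mm above the table when up, 138 mm when pressed; moves with the plunger
- pin (a joint): how far the steel indicator pin (16 mm across) stands out, in m: starts at 0 to 0.006, about 0.020 when fully out, where it stays and further strokes change nothing. It keeps its height between strokes.
- pin_tip (a point): centre of the top end of the indicator pin, which rises straight up out of a black boss (36 mm across, its top 102 mm above the table) on the pump block, 62 mm from the plunger's axis in the bed's -y direction
- lever (a joint): angle of the release lever in rad: 0 open (leaning to the bed's -x side, towards the robot), 1.0 fully closed (leaning to +x). Stays where it is left; about 1 N at the ball moves it. Starts at 0 to 0.15.
- lever_tip (a point): centre of the black ball (26 mm across) ending the lever's 10 mm rod. The lever turns about a level axis along the bed's y, at the bed's x = 0, y = 85 mm, 92 mm above the table, and the ball is 75 mm from that axis: about 158 mm high at both ends, 167 mm midway, going from x = -36 mm (open) to +36 mm (closed).
- moulding: loose stepped plaster moulding, 70 x 120 x 42 mm, lying on the holding bed; origin at the centre of its underside; to be left alone
- rosette: loose round plaster rosette, 72 mm across, 26 mm high, on the table before the bed; leave alone
- sander: loose cork sanding block, 50 x 100 x 30 mm, on the table before the bed; leave alone
- jar: loose closed jar, 60 mm across, 85 mm high, behind the pump; leave alone
- mug: loose white cup, 72 mm across, 85 mm high, right of the bed; leave alone
- brush: loose brush lying right of the bed; leave alone
- spatula: loose spatula lying right of the bed; leave alone
- mallet: loose hammer lying left of the bed; leave alone

How it is judged:
By the outcome, as a careful person would: the job done as asked, in the order asked, and still so for the second after the job is handed in, with the robot touching nothing.
It also fails if it takes over 53 s, if anything falls off the work surface, if the arm or the gripper's body presses on something with over 40 N, if the wrist force passes 120 N, or if a joint passes its speed limit or range.

## Working session

There is one attempt and no reset: what is moved stays moved. The work goes in short steps, Python scripts to look and compute and a tool call to move; the robot and the scene stay as the last step left them, time stands still between calls to the robot, and variables do not carry over. Pictures are saved under pics/ and viewed, at most 10 in all, crops included, and the job is handed in when it is done.

Besides the shell and the picture viewer there is one more tool, called as name([rows], argument=value, ...), one row to a line, values as JSON. drive_tool: Moves the arm, as the interface text tells. Its arguments: {"type":"object","properties":{"moves":{"type":"array","items":{"type":"array"}}},"required":["moves"]}

```bash
mkdir -p pics; cat > h.py <<'E'
from bench import bot
import numpy as np, cv2
def snap(cam,name):
    f=bot.grab_frame(cam); cv2.imwrite(f'pics/{name}.png',f['image'][:,:,::-1]); return f
def P(f):
    return np.array([[f['fx'],0,f['cx']],[0,f['fy'],f['cy']],[0,0,1]])@np.array(f['view'])[:3]
def proj(f,X):
    p=P(f)@np.r_[X,1]; return p[:2]/p[2]
def ray_z(f,u,v,z):
    M=P(f); A=np.c_[M[:,0],M[:,1],-np.array([u,v,1])]; return np.linalg.solve(A,-(M[:,2]*z+M[:,3]))[:2]
E
python3 - <<'E'
from h import *
a=snap('scene','s1');b=snap('side','d1')
i=np.hstack([cv2.imread('pics/s1.png'),cv2.imread('pics/d1.png')])
import pickle;pickle.dump((a,b),open('c.pkl','wb'))
s=bot.sense();print(s['ee_pos'],np.round(s['eef_rot'],3),s['t'],s['contact_force'])
for f in(a,b):print(np.round(f['view'],3))
E
```

```text
[0.20844128 0.69389085 0.19745872] [[-0.958  0.288 -0.   ]
 [ 0.288  0.958 -0.001]
 [-0.    -0.001 -1.   ]] 0.1 [-0.51629565  0.71802749  0.12447262]
[[-0.345  0.939 -0.014  0.195]
 [ 0.492  0.168 -0.854 -0.169]
 [-0.799 -0.302 -0.519  1.881]
 [ 0.     0.     0.     1.   ]]
[[ 0.913 -0.407 -0.003 -0.528]
 [-0.303 -0.675 -0.673  0.244]
 [ 0.272  0.616 -0.739  1.268]
 [ 0.     0.     0.     1.   ]]
```

View pics/s1.png

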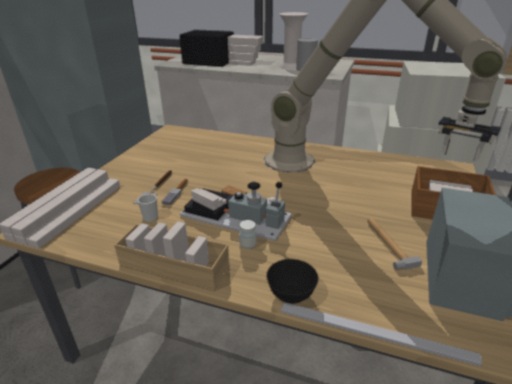

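View pics/d1.png

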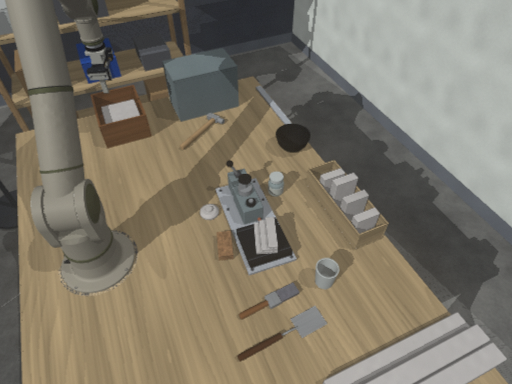

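The scene view shows the bed at the centre, with the knob near (254,186) and the lever ball near (279,186). In the side view the knob is near (245,180) and the ball near (229,164). I'll zoom in on both.

```bash
python3 - <<'E'
import cv2,numpy as np
a=cv2.imread('pics/s1.png')[170:245,175:305];b=cv2.imread('pics/d1.png')[150:275,190:310]
a=cv2.resize(a,None,fx=3*2,fy=6,interpolation=cv2.INTER_CUBIC)[:, :780]
cv2.imwrite('pics/s1c.png',a)
b=cv2.resize(b,None,fx=4.8,fy=4.8,interpolation=cv2.INTER_CUBIC)
cv2.imwrite('pics/d1c.png',b)
E
```

```text
(no output)
```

View pics/s1c.png

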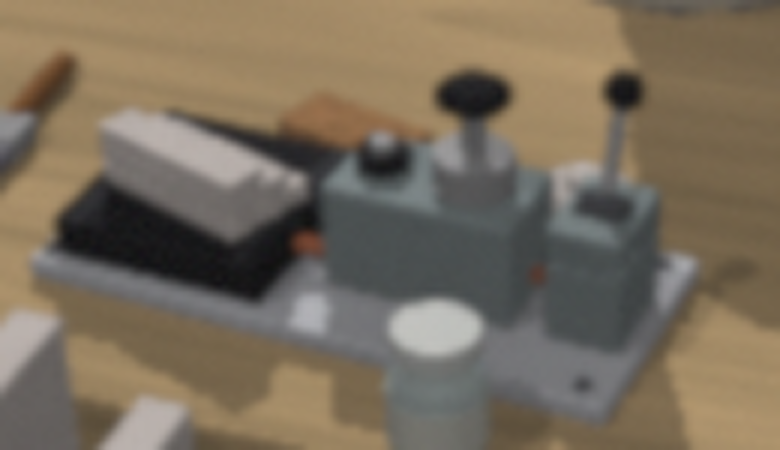

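View pics/d1c.png

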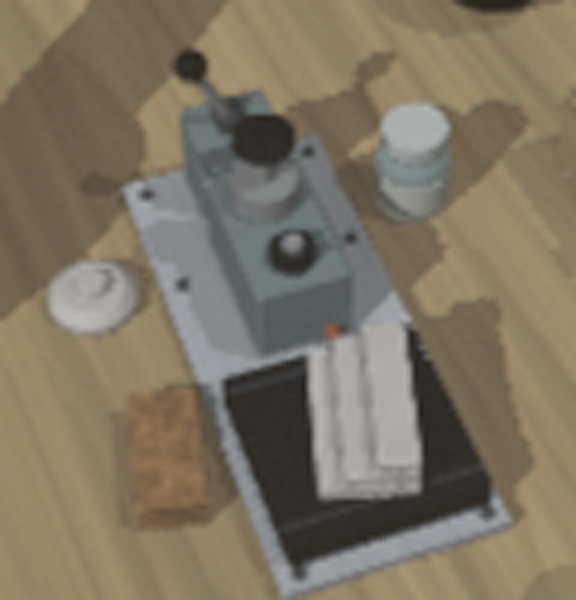

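The crops show, in crop pixels:
- **Scene:** knob (474,93), ball (624,90), pin (384,145).
- **Side:** knob (263,139), ball (190,66), pin (293,242), base corners (125,187), (312,138), (285,597) and (511,522).

Next I fit the pose to these points.

```bash
python3 - <<'E'
from h import *
import pickle
from scipy.optimize import least_squares
a,b=pickle.load(open('c.pkl','rb'))
obs=[(0,474,93,'k'),(0,624,90,'l'),(0,384,145,'p'),(0,698,262,(1,-1)),(0,600,415,(1,1)),(0,38,258,(-1,1)),
(1,263,139,'k'),(1,190,66,'l'),(1,293,242,'p'),(1,125,187,(1,-1)),(1,312,138,(1,1)),(1,285,597,(-1,-1)),(1,511,522,(-1,1))]
def model(p,k):
    x,y,th,l,yc,hp=p
    if k=='k':q=[0,0,.154]
    elif k=='l':q=[.075*np.sin(l-.5),.085,.092+.075*np.cos(l-.5)]
    elif k=='p':q=[0,-.062,.102+hp]
    else:q=[k[1]*.085,yc+k[0]*.2,.015]
    c,s=np.cos(th),np.sin(th);return np.array([x+c*q[0]-s*q[1],y+s*q[0]+c*q[1],q[2]])
def res(p):
    r=[]
    for c,u,v,k in obs:
        f,s,o=((a,6,(175,170)),(b,4.8,(190,150)))[c]
        r+=list(proj(f,model(p,k))-(np.array([u+.5,v+.5])/s-.5+o))
    return r+[ (p[5]-.003)/.003*.3]
best=min((least_squares(res,[.65,0,t,0.1,-.1,.003],loss='soft_l1') for t in(-.6,0,.6)),key=lambda r:r.cost)
print(np.round(best.x,4),best.cost);print(np.round(best.fun[:-1].reshape(-1,2),1).tolist())
p=best.x
for k in'klp':print(k,model(p,k))
# point local
for n,q in dict(closedball=(.036,.085),open=(-.036,.085)).items():
    c,s=np.cos(p[2]),np.sin(p[2]);print(n,p[0]+c*q[0]-s*q[1],p[1]+s*q[0]+c*q[1])
E
```

```text
[ 0.5462  0.01   -0.0733  0.1144 -0.0816  0.0058] 3.7911797501653224
[[0.1, 1.1], [0.1, 0.8], [-0.0, -0.1], [0.1, 0.0], [0.5, -0.5], [-2.0, 0.5], [-0.1, 0.4], [0.0, 0.1], [-0.4, 0.2], [-0.9, -0.2], [0.9, -0.7], [-0.6, 0.1], [0.3, 0.2]]
k [0.54616776 0.01004981 0.154     ]
l [0.52426015 0.09688712 0.16149344]
p [ 0.5416278  -0.05178374  0.10779875]
closedball 0.5882952521445862 0.09218552008521529
open 0.516488540902515 0.09745773220137537
```

The fit is good: knob at (0.546, 0.010), bed yaw -0.073 rad, ball at (0.524, 0.097), lever angle about 0.11. I'll raise the tool, align it to the bed, shut the fingers and travel to the robot side of the lever.

drive_tool([
  [[0,0,-25],-0.109,0],
  [[0,0,-25],-0.109,0],
  [[-20,-38,0],0,0],
  [[-20,-38,0],0,0],
  [[-20,-38,0],0,0],
  [[-20,-38,0],0,0],
  [[-20,-38,0],0,0],
  [[-20,-38,0],0,0],
  [[-20,-38,0],0,0],
  [[-20,-38,0],0,0],
  [[-20,-38,0],0,0],
  [[-20,-38,0],0,0],
])

```text
t: 1.3
ee_pos: [0.3803, 0.2988, 0.2481]
eef_rot: [[-0.997, 0.074, -0.0], [0.074, 0.997, -0.0], [0.0, -0.0, -1.0]]
contact_force: [0.9, 0.6, -0.6]
width: 0.027
grip_force: 0.0
```

drive_tool([
  [[-20,-38,0],0,0],
  [[-20,-38,0],0,0],
  [[-20,-38,0],0,0],
  [[-20,-38,0],0,0],
  [[-20,-38,0],0,0],
  [[0,0,0],0,0],
  [[0,0,25],0,0],
  [[0,0,25],0,0],
  [[0,0,25],0,0],
  [[0,0,23],0,0],
  [[0,0,0],0,0],
])

```text
t: 2.4
ee_pos: [0.4639, 0.1039, 0.148]
eef_rot: [[-0.997, 0.073, -0.005], [0.073, 0.997, -0.001], [0.005, -0.002, -1.0]]
contact_force: [0.1, 0.2, 0.8]
width: 0.01
grip_force: 0.0
```

```bash
python3 - <<'E'
from h import *
f=snap('side','d2'); s=bot.sense();print(s['ee_pos'],s['contact_force'])
g=snap('wrist','w2')
b=cv2.resize(cv2.imread('pics/d2.png')[120:250,170:310],None,fx=4,fy=4,interpolation=cv2.INTER_CUBIC)[:, :]
w=cv2.resize(cv2.imread('pics/w2.png'),(240,180)); w=cv2.copyMakeBorder(w,0,b.shape[0]-180,0,0,0)
cv2.imwrite('pics/d2c.png',np.hstack([b,w]))
E
```

```text
[0.46473834 0.10396052 0.14937681] [-0.21022407 -0.56760998  0.852689  ]
```

View pics/d2c.png

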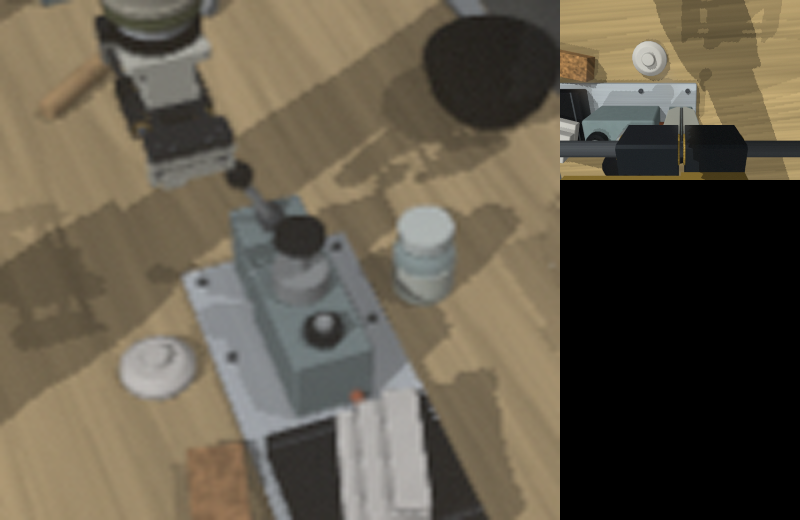

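The side crop shows the shut fingers near (195,165), just on the robot's side of the ball at (238,173) and lined up with it. I'll push along +x.

drive_tool([
  [[-15,-1,0],0,0],
  [[-15,-1,0],0,0],
  [[-10,0,0],0,0],
  [[-10,0,0],0,0],
  [[-10,0,0],0,0],
  [[-10,0,0],0,0],
  [[-8,0,0],0,0],
  [[-6,0,0],0,0],
])

```text
t: 3.3
ee_pos: [0.5579, 0.0958, 0.1563]
eef_rot: [[-0.997, 0.075, 0.016], [0.075, 0.997, 0.003], [-0.016, 0.004, -1.0]]
contact_force: [4.5, -2.2, 34.4]
width: 0.007
grip_force: 17.6
```

drive_tool([
  [[-4,0,0],0,0],
  [[-3,0,0],0,0],
  [[0,0,0],0,0],
])

```text
t: 3.6
ee_pos: [0.5648, 0.0953, 0.1552]
eef_rot: [[-0.997, 0.075, 0.016], [0.075, 0.997, 0.003], [-0.016, 0.004, -1.0]]
contact_force: [6.8, -2.0, 29.6]
width: 0.008
grip_force: 14.2
```

The upward force of 30 N is not expected, so I'll look.

```bash
python3 - <<'E'
from h import *
f=snap('side','d3'); s=bot.sense();print(s['ee_pos'],s['contact_force'],s['moment'])
a=snap('scene','s3');
for c in (f,a): print([np.round(proj(c,X)).tolist() for X in (s['ee_pos'],[.588,.092,.158],[.524,.097,.161])])
b=cv2.resize(cv2.imread('pics/d3.png')[130:210,190:270],None,fx=5,fy=5,interpolation=cv2.INTER_CUBIC)
w=cv2.resize(cv2.imread('pics/s3.png')[150:230,230:310],None,fx=5,fy=5,interpolation=cv2.INTER_CUBIC)
cv2.imwrite('pics/d3c.png',np.hstack([b,w]))
E
```

```text
[0.56481541 0.09526117 0.15520211] [ 6.82952753 -2.49554113 28.3570288 ] [-0.54643189 -1.96963156 -0.02025643]
[[240.0, 162.0], [246.0, 160.0], [229.0, 164.0]]
[[275.0, 192.0], [272.0, 195.0], [279.0, 185.0]]
```

View pics/d3c.png

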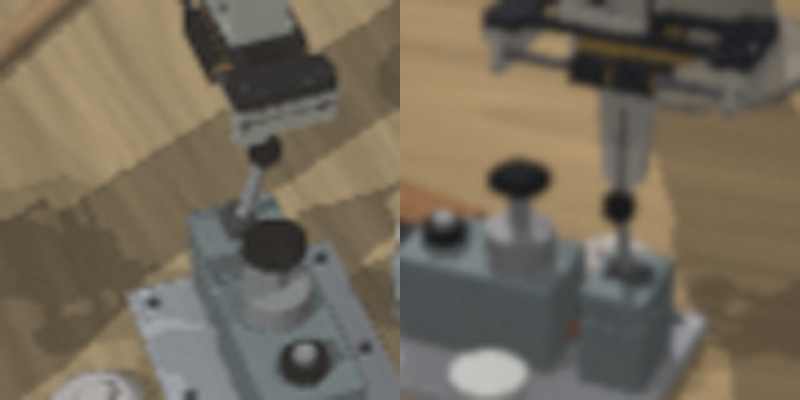

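The ball has swung over nearly to the closed side, at about (243,160) in the side view and (274,191) in the scene view, with the fingers behind it. I'll back off, lift to unload the tool, and measure the lever angle.

drive_tool([
  [[5,0,-2],0,0],
  [[15,0,-3],0,0],
  [[15,0,0],0,0],
  [[0,0,0],0,0],
])

```text
t: 4.1
ee_pos: [0.5207, 0.0976, 0.1558]
eef_rot: [[-0.997, 0.074, -0.0], [0.074, 0.997, 0.0], [0.0, 0.0, -1.0]]
contact_force: [-0.1, -0.3, 0.1]
width: 0.005
grip_force: 0.0
```

```bash
cat >> h.py <<'E'
def ball(l,x=.5462,y=.0100,th=-.0733):
    q=[.075*np.sin(l-.5),.085]; c,s=np.cos(th),np.sin(th)
    return np.array([x+c*q[0]-s*q[1],y+s*q[0]+c*q[1],.092+.075*np.cos(l-.5)])
E
python3 - <<'E'
from h import *
s=bot.sense();print(s['ee_pos'],s['contact_force'])
f=snap('side','d4');a=snap('scene','s4')
for n,c in (('d4',f),('s4',a)): print([np.round(proj(c,ball(l)),1).tolist() for l in (0.11,.6,.8,1.)])
b=cv2.resize(cv2.imread('pics/d4.png')[140:190,215:265],None,fx=8,fy=8,interpolation=cv2.INTER_CUBIC)
w=cv2.resize(cv2.imread('pics/s4.png')[165:215,250:300],None,fx=8,fy=8,interpolation=cv2.INTER_CUBIC)
cv2.imwrite('pics/d4c.png',np.hstack([b,w]))
E
```

```text
[0.52074307 0.09761677 0.15576634] [-0.10330202 -0.25636416  0.06090804]
[[229.2, 163.5], [238.6, 160.1], [242.4, 159.8], [246.1, 160.1]]
[[278.7, 185.4], [275.1, 188.8], [273.5, 191.5], [272.0, 194.9]]
```

View pics/d4c.png

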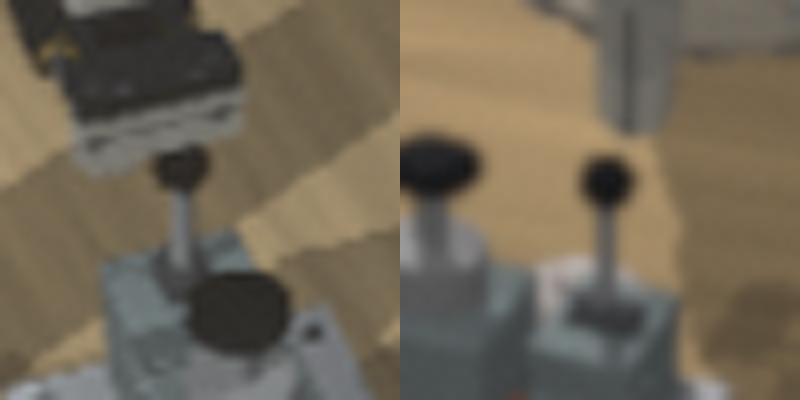

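The ball is now at about (237.7,161) in the side view and (275.9,187.8) in the scene view, which puts the lever at about 0.57. The fingers sat too low, pressed on the ball and dragged it back. I'll push higher, at ball-centre height.

drive_tool([
  [[0,0,-6],0,0],
  [[-8,0,0],0,0],
  [[-8,0,0],0,0],
  [[-8,0,0],0,0],
  [[0,0,0],0,0],
])

```text
t: 4.7
ee_pos: [0.547, 0.0958, 0.161]
eef_rot: [[-0.997, 0.074, 0.001], [0.074, 0.997, -0.0], [-0.001, -0.0, -1.0]]
contact_force: [0.4, 0.1, -0.8]
width: 0.003
grip_force: 0.0
```

drive_tool([
  [[-5,0,1],0,0],
  [[-5,0,1],0,0],
  [[0,0,0],0,0],
])

```text
t: 5.0
ee_pos: [0.5566, 0.095, 0.1595]
eef_rot: [[-0.997, 0.074, 0.001], [0.074, 0.997, 0.0], [-0.001, 0.0, -1.0]]
contact_force: [1.6, -1.1, 3.8]
width: 0.001
grip_force: 1.6
```

drive_tool([
  [[-4,0,-2],0,0],
  [[-4,0,0],0,0],
  [[-3,0,0],0,0],
  [[-3,0,0],0,0],
  [[0,0,0],0,0],
])

```text
t: 5.5
ee_pos: [0.5696, 0.0941, 0.1611]
eef_rot: [[-0.997, 0.074, 0.0], [0.074, 0.997, -0.0], [-0.0, -0.0, -1.0]]
contact_force: [0.4, 0.3, -0.1]
width: 0.006
grip_force: 0.0
```

```bash
cat >> h.py <<'E'
def levfit(tag):
    # dark blob centroid nearest the predicted ball track, both views
    out=[]
    for cam in('side','scene'):
        f=snap(cam,tag+cam); g=cv2.cvtColor(f['image'],cv2.COLOR_RGB2GRAY).astype(float)
        best=max(((np.mean([g[int(round(v+dy)),int(round(u+dx))]<60 for dx in(-2,-1,0,1,2) for dy in(-2,-1,0,1,2)]),l) for l in np.linspace(0,1.05,43) for u,v in [proj(f,ball(l))]))
        sc=[(round(l,2),sum(g[int(round(v+dy)),int(round(u+dx))] for dx in(-2,-1,0,1,2) for dy in(-2,-1,0,1,2))/25) for l in np.linspace(0,1.1,12) for u,v in [proj(f,ball(l))]]
        print(cam,[(l,int(x)) for l,x in sc])
E
python3 - <<'E'
from h import *
levfit('a'); s=bot.sense();print(s['ee_pos'],s['contact_force'])
E
```

```text
side [(np.float64(0.0), 104), (np.float64(0.1), 103), (np.float64(0.2), 104), (np.float64(0.3), 103), (np.float64(0.4), 81), (np.float64(0.5), 57), (np.float64(0.6), 45), (np.float64(0.7), 64), (np.float64(0.8), 76), (np.float64(0.9), 97), (np.float64(1.0), 101), (np.float64(1.1), 102)]
scene [(np.float64(0.0), 123), (np.float64(0.1), 123), (np.float64(0.2), 105), (np.float64(0.3), 93), (np.float64(0.4), 81), (np.float64(0.5), 57), (np.float64(0.6), 50), (np.float64(0.7), 65), (np.float64(0.8), 93), (np.float64(0.9), 115), (np.float64(1.0), 139), (np.float64(1.1), 153)]
[0.5691899  0.09410658 0.16112614] [0.03061424 0.08194238 0.61866584]
```

```bash
python3 - <<'E'
from h import *
f=bot.grab_frame('scene');print('s4 tip',proj(f,[.5207,.0976,.1558]), f['fx'])
T=bot.sense()['ee_pos']
o=[]
for cam,r in(('aside',(130,200,205,275)),('ascene',(155,225,240,310))):
    im=cv2.imread(f'pics/{cam}.png')[r[0]:r[1],r[2]:r[3]]; o.append(cv2.resize(im,None,fx=5.7,fy=5.7,interpolation=cv2.INTER_CUBIC))
    c=bot.grab_frame(cam[1:]); q=(proj(c,T)+.5-[r[2],r[0]])*5.7; cv2.drawMarker(o[-1],tuple(int(v) for v in q),(0,0,255),0,12,1)
cv2.imwrite('pics/a_c.png',np.hstack(o))
E
```

```text
s4 tip [279.07889068 186.31953478] 377.96499890798344
```

View pics/a_c.png

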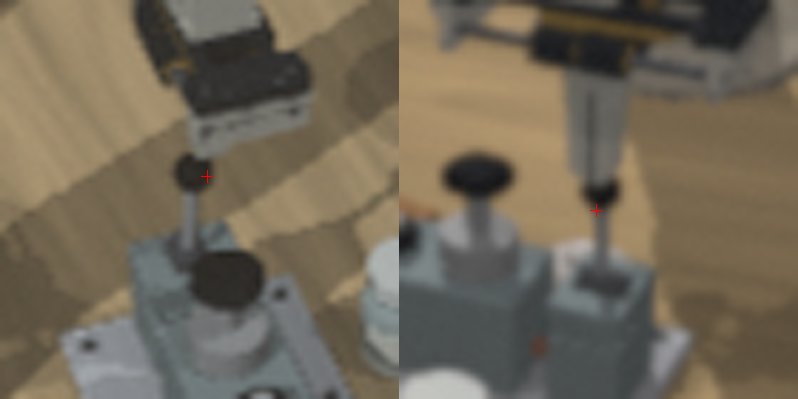

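The crop shows the real fingertips at about (595,183), roughly 20 mm above the projected TCP marker at (596,210). They slid over the ball. I'll go back, lower by 20 mm more, and push again.

drive_tool([
  [[0,0,-12],0,0],
  [[25,0,0],0,0],
  [[35,0,0],0,0],
  [[0,0,0],0,0],
  [[0,0,20],0,0],
  [[0,0,22],0,0],
  [[-5,1,0],0,0],
  [[-5,1,0],0,0],
  [[-8,0,0],0,0],
  [[-8,0,0],0,0],
  [[0,0,0],0,0],
])

```text
t: 6.85
ee_pos: [0.5374, 0.0986, 0.1319]
eef_rot: [[-0.997, 0.074, 0.002], [0.074, 0.997, 0.0], [-0.002, 0.001, -1.0]]
contact_force: [0.3, 0.0, 1.0]
width: 0.006
grip_force: 0.0
```

drive_tool([
  [[-8,0,0],0,0],
  [[-8,0,0],0,0],
  [[-6,0,0],0,0],
  [[-6,0,0],0,0],
  [[0,0,0],0,0],
])

```text
t: 7.35
ee_pos: [0.5645, 0.0965, 0.1311]
eef_rot: [[-0.997, 0.074, 0.001], [0.074, 0.997, 0.0], [-0.001, 0.0, -1.0]]
contact_force: [-0.2, -0.8, -0.7]
width: 0.006
grip_force: 0.0
```

```bash
python3 - <<'E'
from h import *
levfit('b'); s=bot.sense();print(s['ee_pos'],s['contact_force'])
E
```

```text
side [(np.float64(0.0), 104), (np.float64(0.1), 103), (np.float64(0.2), 104), (np.float64(0.3), 106), (np.float64(0.4), 110), (np.float64(0.5), 113), (np.float64(0.6), 113), (np.float64(0.7), 109), (np.float64(0.8), 108), (np.float64(0.9), 100), (np.float64(1.0), 91), (np.float64(1.1), 95)]
scene [(np.float64(0.0), 109), (np.float64(0.1), 109), (np.float64(0.2), 105), (np.float64(0.3), 99), (np.float64(0.4), 101), (np.float64(0.5), 98), (np.float64(0.6), 93), (np.float64(0.7), 81), (np.float64(0.8), 62), (np.float64(0.9), 41), (np.float64(1.0), 46), (np.float64(1.1), 93)]
[0.56372319 0.09657671 0.13118793] [ 0.53926593 -0.02326703  0.2679612 ]
```

The lever is moving, now at about 0.94. I'll keep pushing until the stop pushes back.

drive_tool([
  [[-3,0,0],0,0],
  [[-3,0,0],0,0],
  [[0,0,0],0,0],
])

```text
t: 7.75
ee_pos: [0.5668, 0.0961, 0.1309]
eef_rot: [[-0.997, 0.073, -0.005], [0.073, 0.997, -0.001], [0.005, -0.001, -1.0]]
contact_force: [-8.0, 0.5, 4.5]
width: 0.005
grip_force: 3.9
```

drive_tool([
  [[-2,0,0],0,0],
  [[-2,0,0],0,0],
  [[0,0,0],0,0],
])

```text
t: 8.05
ee_pos: [0.5671, 0.096, 0.1306]
eef_rot: [[-0.997, 0.073, -0.012], [0.073, 0.997, -0.001], [0.012, -0.002, -1.0]]
contact_force: [-18.5, 1.8, 12.6]
width: 0.001
grip_force: 9.3
```

The lever is at its stop: 18 N and no further movement. I'll back straight off, rise, and verify.

drive_tool([
  [[10,0,0],0,0],
  [[20,0,0],0,0],
  [[20,0,0],0,0],
  [[0,0,-35],0,0],
  [[0,0,-35],0,0],
  [[0,0,0],0,0],
])

```text
t: 8.65
ee_pos: [0.5262, 0.1001, 0.2054]
eef_rot: [[-0.997, 0.074, 0.008], [0.074, 0.997, 0.002], [-0.007, 0.003, -1.0]]
contact_force: [0.7, 0.0, -0.2]
width: 0.005
grip_force: 0.0
```

```bash
python3 - <<'E'
from h import *
levfit('c'); s=bot.sense();print(s['ee_pos'],s['contact_force'])
d=np.array([.5462,.0100,0])-s['ee_pos']; R=np.array(s['eef_rot']);print(R.T@d*1000)
E
```

```text
side [(np.float64(0.0), 104), (np.float64(0.1), 103), (np.float64(0.2), 104), (np.float64(0.3), 106), (np.float64(0.4), 106), (np.float64(0.5), 108), (np.float64(0.6), 107), (np.float64(0.7), 98), (np.float64(0.8), 87), (np.float64(0.9), 63), (np.float64(1.0), 46), (np.float64(1.1), 55)]
scene [(np.float64(0.0), 146), (np.float64(0.1), 146), (np.float64(0.2), 146), (np.float64(0.3), 146), (np.float64(0.4), 145), (np.float64(0.5), 144), (np.float64(0.6), 138), (np.float64(0.7), 121), (np.float64(0.8), 87), (np.float64(0.9), 55), (np.float64(1.0), 40), (np.float64(1.1), 80)]
[0.52429635 0.09967784 0.20208517] [0.71408768 0.35883074 0.04338939]
[-27.89153852 -88.01820593 202.07710858]
```

The lever reads about 1.0 in both views, so it is closed. Next I go over the knob and feel for contact.

drive_tool([
  [[-7,-22,0],0,0],
  [[-7,-22,0],0,0],
  [[-7,-22,0],0,0],
  [[-7,-22,0],0,0],
  [[0,0,20],0,0],
  [[0,0,20],0,0],
  [[0,0,6],0,0],
  [[0,0,0],0,0],
])

```text
t: 9.55
ee_pos: [0.5441, 0.0097, 0.1538]
eef_rot: [[-0.997, 0.074, -0.003], [0.074, 0.997, -0.0], [0.003, -0.001, -1.0]]
contact_force: [-0.1, 0.2, -0.5]
width: 0.006
grip_force: 0.0
```

drive_tool([
  [[0,0,6],0,0],
  [[0,0,6],0,0],
  [[0,0,0],0,0],
])

```text
t: 9.85
ee_pos: [0.5449, 0.0098, 0.1429]
eef_rot: [[-0.997, 0.073, -0.0], [0.073, 0.997, -0.0], [0.0, -0.0, -1.0]]
contact_force: [-0.3, 0.1, 1.2]
width: 0.005
grip_force: 0.3
```

drive_tool([
  [[0,0,6],0,0],
  [[0,0,6],0,0],
  [[0,0,6],0,0],
  [[0,0,4],0,0],
  [[0,0,0],0,0],
])

```text
t: 10.35
ee_pos: [0.5452, 0.0098, 0.1216]
eef_rot: [[-0.997, 0.074, 0.001], [0.074, 0.997, 0.0], [-0.001, 0.0, -1.0]]
contact_force: [-1.8, 1.2, 7.9]
width: 0.0
grip_force: 4.0
```

drive_tool([
  [[0,0,3],0,0],
  [[0,0,3],0,0],
  [[0,0,0],0,0],
])

```text
t: 10.65
ee_pos: [0.5454, 0.0099, 0.1178]
eef_rot: [[-0.997, 0.074, 0.002], [0.074, 0.997, 0.001], [-0.002, 0.001, -1.0]]
contact_force: [-7.7, 0.2, 31.2]
width: 0.002
grip_force: 15.8
```

The hard stop is at TCP z ≈ 0.118 and the top contact at about 0.143. I'll rise fully, then do one full stroke per call.

drive_tool([
  [[0,0,-10],0,0],
  [[0,0,-11],0,0],
  [[0,0,-11],0,0],
  [[0,0,0],0,0],
  [[0,0,0],0,0],
  [[0,0,10],0,0],
  [[0,0,10],0,0],
  [[0,0,8],0,0],
  [[0,0,3],0,0],
  [[0,0,0],0,0],
])

```text
t: 11.65
ee_pos: [0.5458, 0.0097, 0.1177]
eef_rot: [[-0.997, 0.074, 0.002], [0.074, 0.997, 0.0], [-0.002, 0.001, -1.0]]
contact_force: [-6.5, 0.2, 34.0]
width: 0.003
grip_force: 16.9
```

drive_tool([
  [[0,0,-10],0,0],
  [[0,0,-10],0,0],
  [[0,0,-11],0,0],
  [[0,0,0],0,0],
  [[0,0,0],0,0],
  [[0,0,10],0,0],
  [[0,0,10],0,0],
  [[0,0,8],0,0],
  [[0,0,3],0,0],
  [[0,0,0],0,0],
])

```text
t: 12.65
ee_pos: [0.5453, 0.0097, 0.1177]
eef_rot: [[-0.997, 0.074, 0.001], [0.074, 0.997, 0.0], [-0.001, 0.001, -1.0]]
contact_force: [-7.1, 0.1, 35.0]
width: 0.004
grip_force: 17.3
```

drive_tool([
  [[0,0,-10],0,0],
  [[0,0,-10],0,0],
  [[0,0,-11],0,0],
  [[0,0,0],0,0],
  [[0,0,0],0,0],
])

```text
t: 13.15
ee_pos: [0.5445, 0.0097, 0.1468]
eef_rot: [[-0.997, 0.074, -0.001], [0.074, 0.997, -0.0], [0.001, -0.0, -1.0]]
contact_force: [0.1, -0.7, -0.8]
width: 0.005
grip_force: 0.0
```

```bash
python3 - <<'E'
from h import *
s=bot.sense();print(s['t'],s['ee_pos'],s['contact_force']); levfit('e')
o=[]
for cam,r in(('eside',(170,220,225,275)),('escene',(180,230,225,275))):
    o.append(cv2.resize(cv2.imread(f'pics/{cam}.png')[r[0]:r[1],r[2]:r[3]],None,fx=8,fy=8,interpolation=cv2.INTER_CUBIC))
cv2.imwrite('pics/e_c.png',np.hstack(o))
E
```

```text
13.15 [0.54450939 0.00966463 0.14677698] [ 0.14179611 -0.67390048 -0.80952429]
side [(np.float64(0.0), 104), (np.float64(0.1), 103), (np.float64(0.2), 104), (np.float64(0.3), 90), (np.float64(0.4), 64), (np.float64(0.5), 56), (np.float64(0.6), 58), (np.float64(0.7), 59), (np.float64(0.8), 58), (np.float64(0.9), 51), (np.float64(1.0), 46), (np.float64(1.1), 44)]
scene [(np.float64(0.0), 148), (np.float64(0.1), 148), (np.float64(0.2), 148), (np.float64(0.3), 148), (np.float64(0.4), 147), (np.float64(0.5), 146), (np.float64(0.6), 140), (np.float64(0.7), 122), (np.float64(0.8), 88), (np.float64(0.9), 56), (np.float64(1.0), 39), (np.float64(1.1), 74)]
```

View pics/e_c.png

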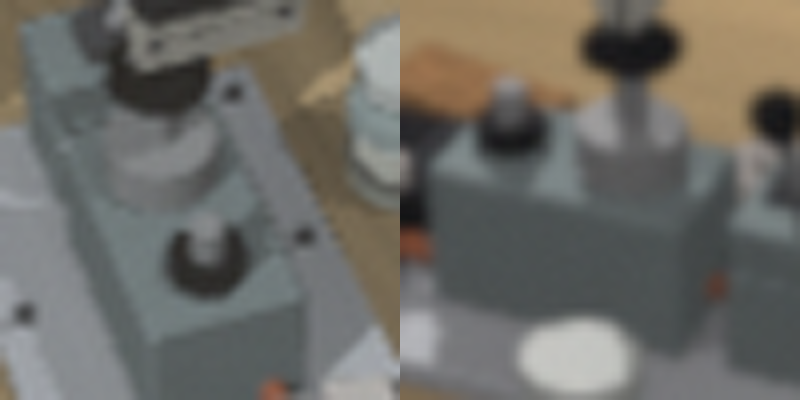

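The pin is rising: its top is near (205,225) and (510,85) in the crop, and the lever is still closed. Extra strokes do no harm, so I'll do five more for certainty.

drive_tool([
  [[0,0,10],0,0],
  [[0,0,10],0,0],
  [[0,0,8],0,0],
  [[0,0,2],0,0],
  [[0,0,0],0,0],
  [[0,0,-10],0,0],
  [[0,0,-10],0,0],
  [[0,0,-10],0,0],
  [[0,0,0],0,0],
  [[0,0,0],0,0],
])

```text
t: 14.25
ee_pos: [0.5446, 0.0097, 0.1467]
eef_rot: [[-0.997, 0.074, -0.001], [0.074, 0.997, -0.0], [0.001, -0.0, -1.0]]
contact_force: [-1.1, 0.1, -0.3]
width: 0.005
grip_force: 0.0
```

drive_tool([
  [[0,0,10],0,0],
  [[0,0,10],0,0],
  [[0,0,8],0,0],
  [[0,0,2],0,0],
  [[0,0,0],0,0],
  [[0,0,-10],0,0],
  [[0,0,-10],0,0],
  [[0,0,-10],0,0],
  [[0,0,0],0,0],
  [[0,0,0],0,0],
])

```text
t: 15.25
ee_pos: [0.5444, 0.0097, 0.1466]
eef_rot: [[-0.997, 0.074, -0.001], [0.074, 0.997, -0.0], [0.001, -0.0, -1.0]]
contact_force: [0.4, -0.2, 0.1]
width: 0.005
grip_force: 0.0
```

drive_tool([
  [[0,0,10],0,0],
  [[0,0,10],0,0],
  [[0,0,8],0,0],
  [[0,0,2],0,0],
  [[0,0,0],0,0],
])

```text
t: 15.75
ee_pos: [0.5453, 0.0097, 0.1178]
eef_rot: [[-0.997, 0.074, 0.001], [0.074, 0.997, 0.0], [-0.001, 0.0, -1.0]]
contact_force: [-4.8, 0.7, 25.4]
width: 0.007
grip_force: 12.4
```

drive_tool([
  [[0,0,-10],0,0],
  [[0,0,-10],0,0],
  [[0,0,-10],0,0],
  [[0,0,0],0,0],
  [[0,0,0],0,0],
  [[0,0,10],0,0],
  [[0,0,10],0,0],
  [[0,0,8],0,0],
  [[0,0,2],0,0],
  [[0,0,0],0,0],
])

```text
t: 16.75
ee_pos: [0.5453, 0.0097, 0.1178]
eef_rot: [[-0.997, 0.074, 0.001], [0.074, 0.997, 0.0], [-0.001, 0.0, -1.0]]
contact_force: [-4.3, -0.2, 24.8]
width: 0.002
grip_force: 12.3
```

drive_tool([
  [[0,0,-10],0,0],
  [[0,0,-10],0,0],
  [[0,0,-10],0,0],
  [[0,0,0],0,0],
  [[0,0,0],0,0],
  [[0,0,10],0,0],
  [[0,0,10],0,0],
  [[0,0,8],0,0],
  [[0,0,2],0,0],
  [[0,0,0],0,0],
])

```text
t: 17.75
ee_pos: [0.5453, 0.0097, 0.1178]
eef_rot: [[-0.997, 0.074, 0.001], [0.074, 0.997, 0.0], [-0.001, 0.0, -1.0]]
contact_force: [-4.2, 0.3, 24.9]
width: 0.007
grip_force: 12.3
```

drive_tool([
  [[0,0,-10],0,0],
  [[0,0,-10],0,0],
  [[0,0,-10],0,0],
  [[0,0,-20],0,0],
  [[0,0,-25],0,0],
  [[0,0,-25],0,0],
  [[0,0,-20],0,0],
  [[0,0,0],0,0],
  [[0,0,0],0,0],
])

```text
t: 18.65
ee_pos: [0.5446, 0.0097, 0.2366]
eef_rot: [[-0.997, 0.074, -0.001], [0.074, 0.997, -0.0], [0.001, -0.0, -1.0]]
contact_force: [0.4, 0.4, 0.1]
width: 0.007
grip_force: 0.0
```

```bash
python3 - <<'E'
from h import *
s=bot.sense();print(s['t'],s['ee_pos'],s['contact_force']); levfit('g')
o=[]
for cam,r in(('gside',(165,215,225,275)),('gscene',(170,220,235,285))):
    o.append(cv2.resize(cv2.imread(f'pics/{cam}.png')[r[0]:r[1],r[2]:r[3]],None,fx=8,fy=8,interpolation=cv2.INTER_CUBIC))
    c=bot.grab_frame(cam[1:])
    for h in(.102,.112,.122):
        q=(proj(c,[.5416,-.0518,h])+.5-[r[2],r[0]])*8; cv2.circle(o[-1],tuple(int(v) for v in q),2,(0,0,255),-1)
cv2.imwrite('pics/g_c.png',np.hstack(o))
E
```

```text
18.65 [0.544553   0.00972579 0.23656265] [0.41091887 0.41151489 0.09649898]
side [(np.float64(0.0), 105), (np.float64(0.1), 103), (np.float64(0.2), 104), (np.float64(0.3), 106), (np.float64(0.4), 106), (np.float64(0.5), 108), (np.float64(0.6), 108), (np.float64(0.7), 102), (np.float64(0.8), 93), (np.float64(0.9), 71), (np.float64(1.0), 52), (np.float64(1.1), 57)]
scene [(np.float64(0.0), 147), (np.float64(0.1), 147), (np.float64(0.2), 147), (np.float64(0.3), 147), (np.float64(0.4), 146), (np.float64(0.5), 145), (np.float64(0.6), 139), (np.float64(0.7), 122), (np.float64(0.8), 88), (np.float64(0.9), 55), (np.float64(1.0), 40), (np.float64(1.1), 81)]
```

View pics/g_c.png

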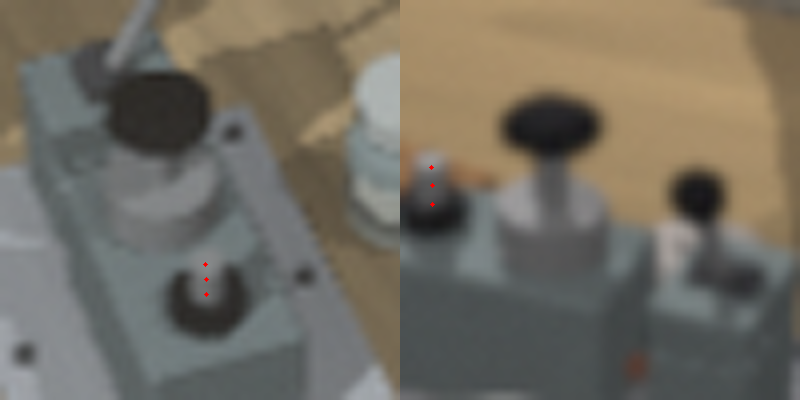

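The pin top sits on or above the 20 mm mark in both views, near (432,160) in the scene crop. Eight full strokes are done, the knob has risen, the lever is closed and the tool is clear. I'm handing in.

```bash
python3 -c "
from bench import bot
print(bot.job_done())"
```

```text
the job is handed in; nothing more can be done
None
```

The job is handed in with the lever closed, the pin fully out after eight full strokes, the plunger risen and the arm clear; the first lever pushes rode up on the ball (about 34 N at the fingertips) and a lower push then closed it.

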